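# Load the grinding ball through the funnel

## Robot

A 6-joint arm with a two-finger parallel gripper is mounted at the origin on a cart in front of the work surface, level with it; the furniture and walls round the work are solid. World frame = base frame: x ahead of the robot, y to its left, z up, the work surface at z = 0. Lengths are in m, angles in rad, forces in N, time in s.
With the tool pointing down it reaches from about 0.35 to 1 m from the base axis. Payload 7.1 kg.
Tool frame: the origin (TCP) lies between the finger pads; the fingertips stand 22 mm ahead of it and the grasp point (between the pads) lies 3 mm ahead of it; z points along the fingers, y is the line along which they close (so a half turn about z gives the same grasp; the last joint's range is limited). The gripper opens to 85 mm and grips with 20 to 120 N. Pads are 22 mm wide; open, the fingers measure 114 mm over their backs; the gripper's body (76 mm by 85 mm) begins 54 mm behind the grasp point. The pads swing forward as they close: fully open they stand 13 mm farther back than shut.
Start: joints at [1.282, 0.423, 1.63, -0, 1.089, -0.019], TCP at [0.167, 0.602, 0.253] pointing down, gripper open.
Joint ranges: [-3, 3], [-0.9, 2.11], [0.09, 2.58], [-1.31, 4.45], [0.11, 2.69], [-2.54, 2.54]. Speed limits (rad/s): [2.39, 2.39, 3.01, 3.14, 3.14, 3.14].

## Interface

Orientations are given as a rotation vector (axis times angle).
In Python, from rig import manip gives the robot as it stands. The module is installed in compiled form; this text tells all that it offers. Calls block until the motion is done:
- manip.move_to(position, orientation): joint-space move of the TCP to a pose.
- manip.servo_line(position, orientation=None, rate=0.15): straight line of the TCP; orientation=None keeps the orientation; rate is the mean speed in m/s.
- manip.set_joints(angles): joint-space move.
- manip.command_gripper(opening, f_grip=None): finger opening in m; f_grip is the grip in N (None keeps the last); returns when the fingers have stopped.
- manip.hold(seconds).
- manip.solve_ik(position, orientation): joint angles nearest the present ones, or None.
- manip.camera(name): name is "scene" or "side" or "wrist"; returns a dict with "image" (384x512x3 uint8, red, green, blue), "fx", "fy", "cx", "cy" (pixels), "cam_to_world" (4x4, takes a point from camera to world coordinates); the wrist camera has in their place "mount" (4x4, takes a point from camera to tool coordinates, whose origin is the TCP and whose axes are the flange's). Camera axes: x right, y down, z forward; pixel columns grow to the right and rows downward; lengths in m; the calibration is good to about 2 mm. A picture is of the moment at which its call begins: read the wrist's pose just before it. There is no depth.
A pose or a line that the arm cannot do raises manip.IKError and nothing moves.
- manip.sign_off(): hands the job in; it is judged then, once.
Readings, each from a call of its own:
- manip.get_time(): time.
- manip.get_joint_positions(): joint angles.
- manip.get_joint_vel(): joint speeds.
- manip.get_tau(): joint torques, N m.
- manip.get_position(): TCP position.
- manip.get_ee_rot(): TCP orientation.
- manip.get_contact_force(): force on the tool from outside, world axes, zero at the start.
- manip.get_torque(): the same for the moment, N m.
- manip.get_width(): finger opening in m.
- manip.get_grip_force(): force on a finger pad.
Only numpy, scipy, OpenCV 4.12 (cv2) and the standard library are available. Lean on these libraries where they do the work, as an engineer would, in place of code of your own. Each camera call takes 0.05 s, during which the arm holds its last target. There are 200 camera calls.

## Task

Load the grinding tube for the mill: take the largest of the three steel balls from its pin and let it go just above the funnel on the loading stand, so that it runs down to the bottom of the clear tube. Leave the two smaller balls on their pins.

Things in the scene. Friction and masses are not known exactly. Their poses are not given: they have to be found in the camera images.
- ball_large_center (a point): Centre of the largest steel ball, 24 mm in diameter, about 60 g. The three balls start on three black upright pins (14 mm wide, cupped tops 35 mm above the worktop), any ball on any pin, in a straight row 80 mm apart on one fixed low plate; the row runs along y, turned up to 20 degrees. This centre starts 46 mm above the worktop.
- ball_medium_center (a point): Centre of the middle steel ball, 19 mm in diameter, on another pin of the row, 44 mm above the worktop. The plate that carries the pins is pale aluminium, 50 x 220 x 10 mm.
- ball_small_center (a point): Centre of the smallest steel ball, 15 mm in diameter, on the remaining pin of the row, 41 mm above the worktop.
- loading_stand: Fixed stand: grey base, clear tube (36 mm bore), steel funnel over it, thin post behind (lower than the funnel). Origin: worktop level, on the upright axis of tube and funnel; z up, post toward +x. Funnel mouth open, 98 mm inside, 104 outside, rim 164 mm above the origin; narrows to 29 mm. Tube floor 16 mm above the origin: the large ball lies there with its centre at 28 mm.

How it is judged:
By the outcome, as a careful person would: the job done as asked, in the order asked, and still so for the second after the job is handed in, with the robot touching nothing.
It also fails if it takes over 35 s, if anything falls off the work surface, if the arm or the gripper's body presses on something with over 40 N, if the wrist force passes 120 N, or if a joint passes its speed limit or range.

## Working session

There is one attempt and no reset: what is moved stays moved. The work goes in short steps, each a Python script; the robot and the scene stay as the last script left them, time stands still between calls to the robot, and variables do not carry over. Pictures are saved under pics/ and viewed, at most 10 in all, crops included, and the job is handed in when it is done.

```bash
mkdir -p pics
python3 - <<'E'
from rig import manip
import cv2,numpy as np,pickle
d={n:manip.camera(n) for n in("scene","side")}
pickle.dump(d,open("d.pkl","wb"))
cv2.imwrite("pics/a.png",np.hstack([cv2.resize(d[n]["image"][...,::-1],(400,300)) for n in d]))
for n in d: cv2.imwrite(f"pics/{n}.png",cv2.resize(d[n]["image"][...,::-1],(768,576)))
for n in d: print({k:np.round(v,3).tolist() for k,v in d[n].items() if k!="image"})
print(manip.get_time(),manip.get_ee_rot(),manip.get_width())
E
```

```text
{'fx': 365.242, 'fy': 365.242, 'cx': 253.124, 'cy': 186.297, 'cam_to_world': [[0.49, -0.678, 0.547, -0.05], [-0.871, -0.383, 0.306, -0.371], [0.002, -0.627, -0.779, 0.859], [0.0, 0.0, 0.0, 1.0]]}
{'fx': 372.711, 'fy': 372.711, 'cx': 257.937, 'cy': 187.366, 'cam_to_world': [[0.974, -0.124, 0.192, 0.319], [-0.228, -0.586, 0.778, -0.84], [0.017, -0.801, -0.599, 0.669], [0.0, 0.0, 0.0, 1.0]]}
0.1 [-4.22378141e-01 -3.11286205e+00  2.18551513e-03] 0.08552569885256997
```

View pics/scene.png

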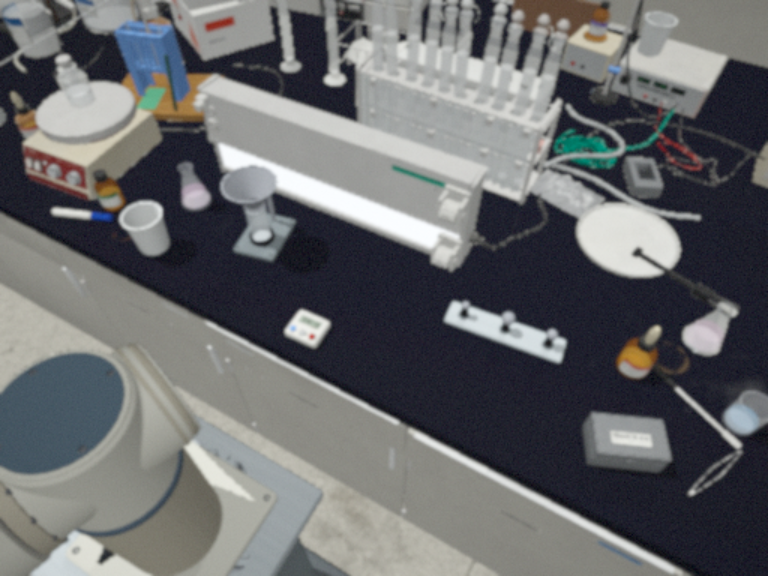

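View pics/side.png

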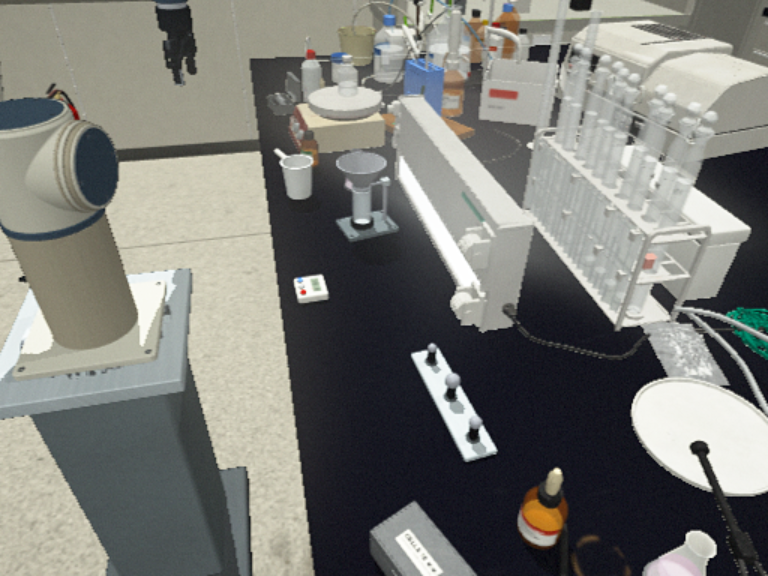

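The balls sit on a plate at about (505,330) in scene and (455,395) in side (1.5x pixels). The funnel is at about (250,185) in scene and (362,168) in side. The middle ball looks largest, so I'm enlarging to check.

Run:
```python
import cv2,numpy as np,pickle
d=pickle.load(open("d.pkl","rb"))
def c(n,x,y,w,h,s): return cv2.resize(d[n]["image"][y:y+h,x:x+w,::-1],None,fx=s,fy=s,interpolation=cv2.INTER_CUBIC)
# top: balls scene x290..390,y190..250 ; side x270..340,y222..312... scale 
A=c("scene",290,195,100,50,4); B=c("side",268,222,75,90,6.6667)
C=c("scene",140,105,66,75,4); D=c("side",215,95,66,75,4)
def pad(a,h,w): 
    o=np.zeros((h,w,3),np.uint8);o[:a.shape[0],:a.shape[1]]=a;return o
left=np.vstack([pad(A,240,800-0)[:, :400]])
bot=pad(np.hstack([C,D]),360,528)
cv2.imwrite("pics/b1.png",c("scene",290,195,100,50,8))
cv2.imwrite("pics/b2.png",c("side",268,222,75,90,6.5))
cv2.imwrite("pics/b3.png",np.hstack([C:=c("scene",140,105,66,75,6),c("side",215,95,66,75,6)]))
```

```text
(no output)
```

View pics/b1.png

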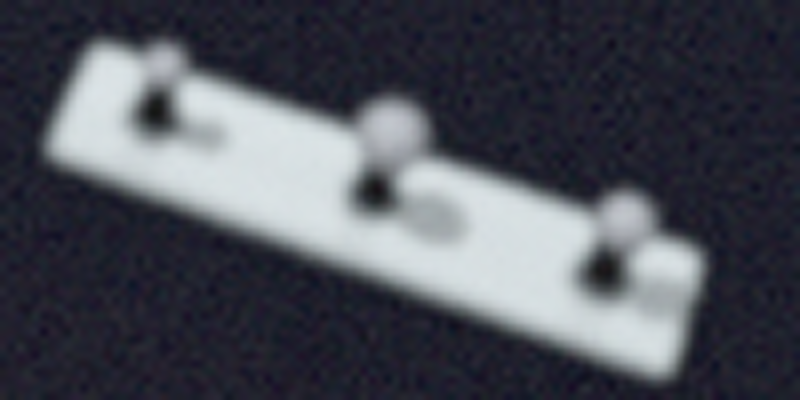

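View pics/b2.png

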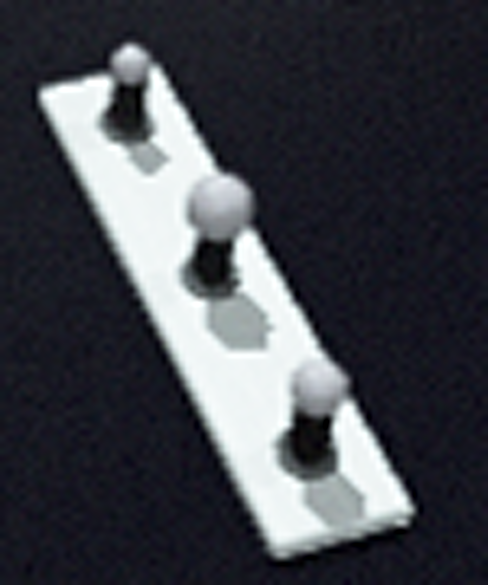

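View pics/b3.png

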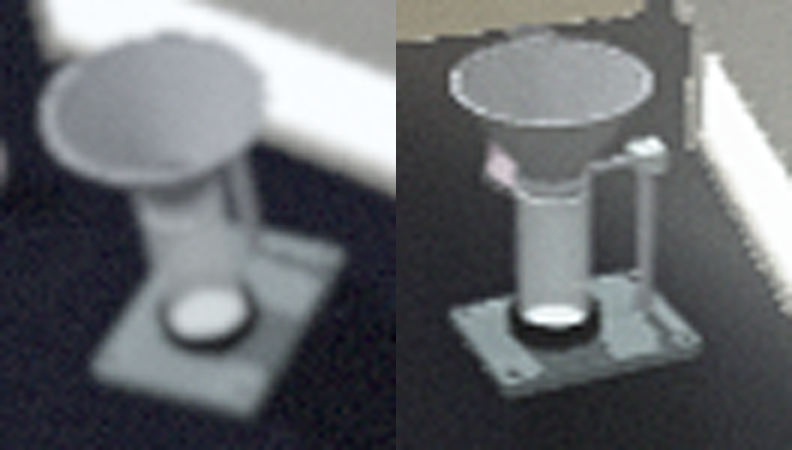

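b1 and b2 show the large ball in the middle, at crop (393,132) in scene and (220,207) in side. The small ball is at (165,62)/(130,65) and the medium at (627,217)/(320,387). In b3 the funnel rim is centred at (154,110) in scene and (154,80) in side. Next I'm triangulating these.

```bash
cat > loc.py <<'E'
import numpy as np,pickle
d=pickle.load(open("d.pkl","rb"))
def ray(n,u,v):
    c=d[n];T=np.array(c["cam_to_world"]);r=T[:3,:3]@[(u-c["cx"])/c["fx"],(v-c["cy"])/c["fy"],1]
    return T[:3,3],r/np.linalg.norm(r)
def uv(p,o,s): return [(p[i]+.5)/s-.5+o[i] for i in(0,1)]
def tri(a,b):
    A=0;B=0
    for o,r in(a,b):
        P=np.eye(3)-np.outer(r,r);A=A+P;B=B+P@o
    return np.linalg.solve(A,B)
def atz(a,z): return (a[0]+a[1]*(z-a[0][2])/a[1][2])[:2]
for nm,p,q,z in(("L",(393,132),(220,207),.046),("M",(627,217),(320,387),.044),("S",(165,62),(130,65),.041)):
    a=ray("scene",*uv(p,(290,195),8));b=ray("side",*uv(q,(268,222),6.5));print(nm,tri(a,b).round(4),atz(a,z).round(4),atz(b,z).round(4))
a=ray("scene",*uv((154,110),(140,105),6));b=ray("side",*uv((154,80),(215,95),6));print("F",tri(a,b).round(4),atz(a,.164).round(4),atz(b,.164).round(4))
E
python3 loc.py
```

```text
L [ 0.5579 -0.2959  0.0484] [ 0.5601 -0.2955] [ 0.5583 -0.2942]
M [ 0.5652 -0.3757  0.0463] [ 0.5675 -0.3755] [ 0.5657 -0.3743]
S [ 0.5499 -0.2163  0.0438] [ 0.5529 -0.2154] [ 0.5502 -0.2143]
F [0.5207 0.2356 0.1621] [0.5167 0.2323] [0.5218 0.235 ]
```

Spacing is 80 mm and the heights fit. Large ball is at about (0.559,-0.295), funnel at about (0.520,0.234). I'll rise, hover over the ball with the closing line square to the row, and check with the wrist camera.

```bash
cat > h.py <<'E'
from rig import manip
import numpy as np,cv2
from scipy.spatial.transform import Rotation as R
def down(y):  # tool down, closing along horizontal y
    y=np.array([y[0],y[1],0.])/np.hypot(*y);z=np.array([0,0,-1.]);return R.from_matrix(np.c_[np.cross(y,z),y,z]).as_rotvec()
Y=np.array([.995,.096])
E
python3 - <<'E'
from h import *
import sys,io,contextlib
with contextlib.redirect_stdout(io.StringIO()): from loc import *
for p,q in(((207,90),(400,100)),((484,172),(527,228)),((440,262),(468,322))):
    a=ray("scene",*[x/1.5 for x in p]);b=ray("side",*[x/1.5 for x in q]);print("box",tri(a,b).round(3))
s=[(i,manip.solve_ik([.559,-.295,.17],down(i*Y))) for i in(1,-1)]
for x in s:print(x)
i=min((x for x in s if x[1] is not None),key=lambda x:abs(x[1][5]))[0]
p=manip.get_position();manip.servo_line([p[0],p[1],.33],rate=.2)
manip.move_to([.559,-.295,.33],down(i*Y))
manip.servo_line([.559,-.295,.16],rate=.2)
manip.hold(.2)
P=manip.get_position();r=manip.get_ee_rot();c=manip.camera("wrist")
T=np.eye(4);T[:3,:3]=R.from_rotvec(r).as_matrix();T[:3,3]=P;T=T@np.array(c["mount"])
import pickle;pickle.dump((c,T),open("w.pkl","wb"))
print(i,P,r,manip.get_time(),manip.get_width())
q=np.linalg.inv(T)@[.559,-.295,.046,1];print("expected px",c["fx"]*q[0]/q[2]+c["cx"],c["fy"]*q[1]/q[2]+c["cy"],"ball diam px",c["fx"]*.024/q[2])
cv2.imwrite("pics/w.png",cv2.resize(c["image"][...,::-1],(768,576)))
E
```

```text
box [0.658 0.435 0.221]
box [ 0.712 -0.159  0.213]
box [ 0.653 -0.12  -0.001]
(1, array([-5.04411521e-01,  5.32701953e-01,  1.66860674e+00, -4.44089210e-16,
        9.40283965e-01, -6.00596213e-01]))
(-1, array([-5.04411521e-01,  5.32701953e-01,  1.66860674e+00, -8.88178420e-16,
        9.40283965e-01,  2.54099644e+00]))
1 [ 0.55963035 -0.29535106  0.16136628] [2.11056488e+00 2.32399660e+00 7.86544154e-04] 5.3 0.08520025668676852
expected px 252.17828564513715 189.58906003240824 ball diam px 32.33153856317754
```

View pics/w.png

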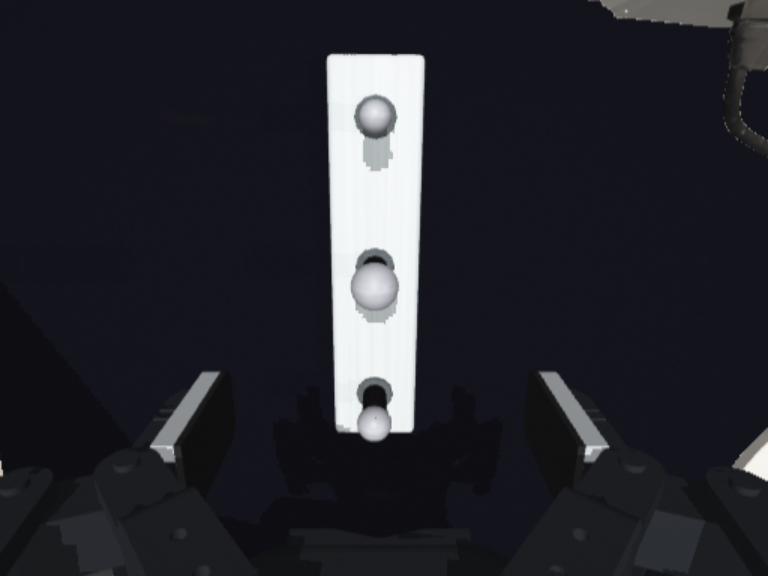

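The wrist picture shows the large ball at (375,287), i.e. (249.7,191.0) at full resolution. It is 31 px across and within 2 mm of the estimate. I'll refine from this ray, grasp, lift, and look above the funnel.

Run:
```python
from h import *
import pickle
c,T=pickle.load(open("w.pkl","rb"))
r=T[:3,:3]@[(249.7-c["cx"])/c["fx"],(191-c["cy"])/c["fy"],1];o=T[:3,3]
b=(o+r*(.046-o[2])/r[2]);print("ball",b)
assert np.hypot(b[0]-.559,b[1]+.295)<.005
b=(b[:2]*2+[.559,-.295])/3
O=down(Y)
manip.servo_line([*b,.0475],O,rate=.1)
manip.hold(.15);print(manip.get_position(),manip.get_contact_force())
manip.command_gripper(.0,f_grip=35)
print("w",manip.get_width(),manip.get_grip_force())
if manip.get_width()>.018:
    manip.servo_line([*b,.33],O,rate=.15)
    print("w",manip.get_width(),manip.get_grip_force())
    manip.move_to([.52,.234,.33],O)
    manip.hold(.15)
    P=manip.get_position();r=manip.get_ee_rot();c=manip.camera("wrist")
    T=np.eye(4);T[:3,:3]=R.from_rotvec(r).as_matrix();T[:3,3]=P;T=T@np.array(c["mount"]);pickle.dump((c,T),open("w2.pkl","wb"))
    q=np.linalg.inv(T)@[.52,.234,.164,1];print("expected",1.5*(c["fx"]*q[0]/q[2]+c["cx"]),1.5*(c["fy"]*q[1]/q[2]+c["cy"]),"rim px",1.5*c["fx"]*.104/q[2])
    cv2.imwrite("pics/w2.png",cv2.resize(c["image"][...,::-1],(768,576)))
    print(P,manip.get_time(),manip.get_width(),manip.get_joint_positions())
```

```text
ball [ 0.55727163 -0.29627335  0.046     ]
[ 0.55825337 -0.29607369  0.04824405] [ 0.50370319  0.73611725 -0.11085051]
w 0.022058711017904537 34.128466844558716
w 0.021966571088868635 34.22667145729065
expected 379.02651065265405 257.3905710383883 rim px 176.02627200857546
[0.52042439 0.23323763 0.32996003] 11.4833 0.021812130772407297 [ 4.00665875e-01  2.62139751e-01  1.67790675e+00 -8.99504287e-05
  1.20154300e+00  3.05688400e-01]
```

View pics/w2.png

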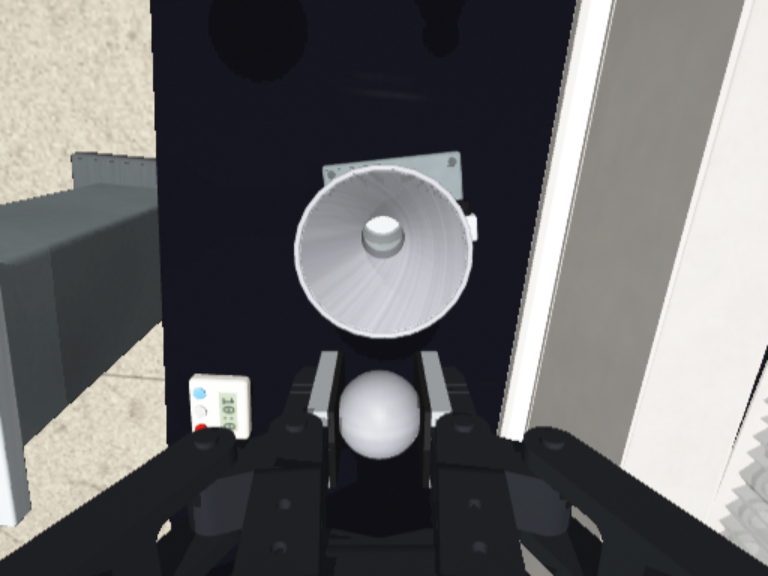

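The funnel rim spans x 294–473 and y 166–339, so it is centred at (383.5,252.5). It is 179 px wide against 176 expected, and about 4 mm from the estimate. The ball is held well between the pads. Next: lower over the corrected centre, release, retreat and check.

Run:
```python
from h import *
import pickle
c,T=pickle.load(open("w2.pkl","rb"))
r=T[:3,:3]@[(383.5/1.5-c["cx"])/c["fx"],(252.5/1.5-c["cy"])/c["fy"],1];o=T[:3,3]
f=(o+r*(.164-o[2])/r[2])[:2];print("funnel",f)
assert np.hypot(*(f-[.52,.234]))<.008
f=(f*2+[.52,.2345])/3;O=down(Y)
manip.servo_line([*f,.192],O,rate=.12)
manip.hold(.4);print(manip.get_position(),manip.get_width(),manip.get_contact_force())
manip.command_gripper(.045)
manip.hold(.3);print(manip.get_position())
manip.servo_line([*f,.33],O,rate=.2)
manip.hold(1)
d={n:manip.camera(n) for n in("side","wrist","scene")}
print(manip.get_time(),manip.get_width())
I=d["side"]["image"]
a=cv2.resize(I[90:180,200:290,::-1],(400,400),interpolation=2);b=cv2.resize(d["wrist"]["image"][...,::-1],(400,300));e=cv2.resize(I[215:315,255:355,::-1],(300,300))
m=np.zeros((600,800,3),np.uint8);m[:400,:400]=a;m[:300,400:]=b;m[300:600,400:700]=e
s=d["scene"]["image"][105:180,130:230,::-1];m[400:600,:267]=cv2.resize(s,(267,200))
cv2.imwrite("pics/f.png",m)
```

```text
funnel [0.52234122 0.2372143 ]
[0.52164464 0.23633329 0.19222786] 0.02204017626311561 [-0.35105296 -0.26203941 -0.97667461]
[0.52154458 0.23631751 0.19196775]
15.825 0.04481136633206089
```

View pics/f.png

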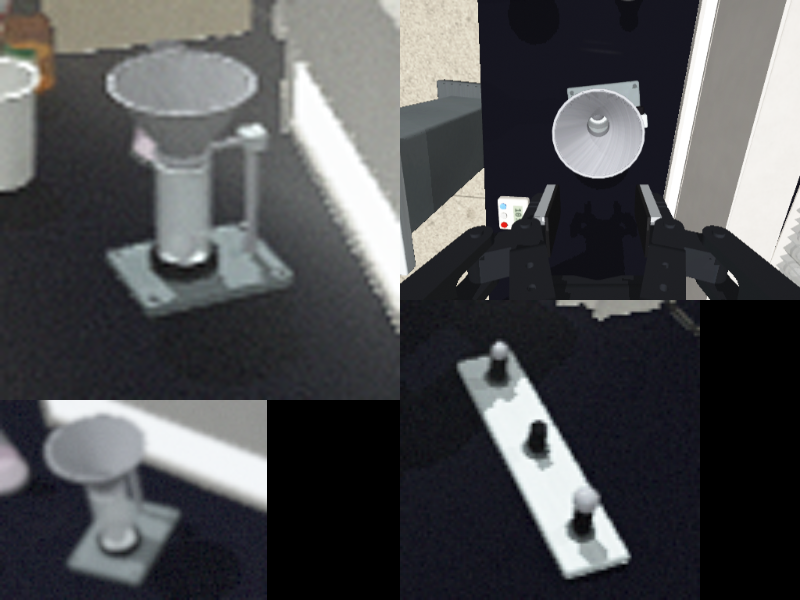

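The middle pin is empty and the other two balls are still on their pins. The funnel is clear, and the ball shows at the tube floor at (185,245) in the side crop and (118,538) in the scene crop.

```bash
python3 -c "
from rig import manip
print(manip.sign_off())"
```

```text
the job is handed in; nothing more can be done
None
```

The largest ball was released above the funnel and lies at the bottom of the clear tube; the two smaller balls are still on their pins, and the job was handed in at about 16 s.

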